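# Fetch the short paint tin from behind a tall one

## Robot

A 6-joint arm with a two-finger parallel gripper is mounted at the origin on the work surface. World frame = base frame: x ahead of the robot, y to its left, z up, the work surface at z = 0. Lengths are in mm, angles in rad, forces in N, time in s.
With the tool pointing down it reaches from about 350 to 875 mm from the base axis. Payload 4.2 kg.
Tool frame: the origin (TCP) lies between the finger pads; the fingertips stand 14 mm ahead of it and the grasp point (between the pads) lies 5 mm behind it; z points along the fingers, y is the line along which they close (so a half turn about z gives the same grasp; the last joint's range is limited). The gripper opens to 85 mm and grips with 20 to 120 N. Pads are 22 mm wide; open, the fingers measure 114 mm over their backs; the gripper's body (76 mm by 85 mm) begins 54 mm behind the grasp point. The pads swing forward as they close: fully open they stand 13 mm farther back than shut.
Start: joints at [-0.952, 0.385, 0.008, 0, -1.194, -0.259], TCP at [220.069, -584.952, 245.312] pointing down, gripper open.
Joint ranges: [-3.14, 3.14], [-1.21, 2.06], [-1.07, 1.41], [-3.16, 2.05], [-2.99, -0.16], [-3.1, 3.1]. Speed limits (rad/s): [2.79, 2.79, 3.14, 3.14, 3.14, 3.14].

## Interface

Orientations are given as a unit quaternion [x, y, z, w].
In Python, from bench import * gives the robot as it stands.
- The arm moves only by the tool carry_out, never from a script. Its argument "motion" is a list of rows, each a list of 7 numbers: the turn, a rotation vector about the tool's x, y, z in rad, then the shift along the tool's x, y, z in mm, then the opening, from -1 (shut) to 1 (fully open), so that 0 is half open. A call has 1 to 5 rows; each row is the pose to reach, as a shift and turn from the pose commanded when the call began, along the tool's axes at that moment; what a row does not reach only later rows make up. A row lasts 1/8 s, in which the tool goes at most 62.5 mm and 10.7 degrees, less where a joint would pass 70% of its speed; a pose out of reach is approached as far as the arm can. A call with a gripper value outside its range is refused whole. The fingers move at their own pace and stop on an object; the grip force is fixed at half the most. Time passes only in rows, so rows that repeat a pose let the fingers close. It gives the time, the measured TCP pose, the force, the opening and the grip force at its end, in the units of the state.
- read_state(): the state, without advancing time (a new reading comes with each control period).
- get_image(name): name is "side" or "top" or "wrist"; returns a dict with "color" (400x640x3 uint8, blue, green, red), "mtx" (3x3 intrinsics, pixels), "position" and "orientation" of the camera in the world. Camera axes: x right, y down, z forward; pixel columns grow to the right and rows downward; lengths in mm; the calibration is good to about 2 mm. A picture is of the moment at which its call begins. There is no depth.
- job_done(): hands the job in; it is judged then, once.
The state is a dict: "clock": time; "joints": joint angles; "joint_vel": joint speeds; "joint_efforts": joint torques, N m; "position": TCP position; "ee_rot": TCP orientation; "contact_force": force on the tool from outside, world axes, zero at the start; "wrist_torque": the same for the moment, N m; "gripper_width": finger opening in mm; "grasp_force": force on a finger pad.
Only numpy, scipy, OpenCV 4.12 (cv2) and the standard library are available. Lean on these libraries where they do the work, as an engineer would, in place of code of your own. Each camera call takes 0.05 s, during which the arm holds its last target. There are 200 camera calls.

## Task

Fetch the one short paint tin from the stock rack: lift out the tall tin that stands in front of it and put it aside, then stand the short tin upright on the floor of the order tray. Afterwards put the tall tin back upright in the place where it stood, setting the tins down gently and leaving the rest of the stock, and the tub in the tray, where they are.

Things in the scene. Friction and masses are not known exactly. Their poses are not given: they have to be found in the camera images.
- rack: fixed low stock rack, 200 mm deep (its x) and 246 mm wide (its y), floor 8 mm thick, grey dividers; origin at the centre of its underside, +x to its rear, away from the robot ('front' = -x side, towards the robot). Lips at front and rear 6 mm thick, inner faces at x = -94 and +94 mm, tops at z = 23 mm. Stands left or right of the robot, the tray on the other side
- rack_floor (a point): centre of the rack's floor, axes as the rack. Three lanes along x, centred at y = -80, 0, +80 mm, 74 mm wide between 6 mm dividers with tops 70 mm above this point. Each holds a tall tin in front (x about -58 mm) and one thing about 10 mm behind it (x about +15 mm), 49 mm free behind that. 6 mm beside the rear thing: it can be gripped only along x, once the front tin is out
- short_tin: the short tin to fetch, the only short one: like the tall ones but 70 mm tall, 62 mm diameter, about 0.3 kg; origin at the centre of its underside, z up its axis. Stands at the rear of one of the three lanes (which one varies), hidden from the robot's side by a tall tin
- tall_a: lidded round metal paint tin with a white paper label and a blue band, 62 mm diameter, 135 mm tall, about 0.55 kg; origin at the centre of its underside, z up its axis; stands at the front of the lane at rack y = -80 mm
- tall_b: lidded round metal paint tin with a white paper label and a blue band, 62 mm diameter, 135 mm tall, about 0.55 kg; origin at the centre of its underside, z up its axis; stands at the front of the lane at rack y = 0
- tall_c: lidded round metal paint tin with a white paper label and a blue band, 62 mm diameter, 135 mm tall, about 0.55 kg; origin at the centre of its underside, z up its axis; stands at the front of the lane at rack y = +80 mm
- tray: fixed open wooden order tray, 180 mm (its x) by 260 mm (its y), walls 6 mm thick and 45 mm tall, inner floor about 6 mm above the bench; origin at the centre of its underside
- tray_free (a point): middle of the clear part of the tray's floor (tray x = 0, y = -55 mm)
- filler_tub: closed white plastic tub, 82 mm diameter at the lid, 75 mm tall, standing in the tray near its +y end; origin at the centre of its underside. Bystander
- rear_tin: lidded round metal paint tin with a white paper label and a blue band, 62 mm diameter, 135 mm tall, about 0.55 kg; origin at the centre of its underside, z up its axis; stands at the rear of a lane. Bystander
- thinner_can: square metal can, 56 x 56 mm, 118 mm tall plus a 16 mm black cap, stands at the rear of a lane; origin at the centre of its underside. Bystander
- mat: fixed black rubber counter mat lying clear on the bench between rack and tray, 130 mm (x) by 120 mm (y), 3 mm thick, origin at the centre of its underside; a free place to put a tin aside

How it is judged (in metres and radians):
On the way, in this order (a step that is already met when the one before it is completed fails the run):
1. the tall tin in front has been taken out of its place (a front tall tin is more than 60 mm from where it stood) (distance of any of tall_a, tall_b, tall_c from where it was at the start of the episode above 0.06 m), for 0.2 s.
2. the short tin stands upright on the floor of the order tray (x of short_tin in the frame of tray between -0.065 and 0.065 m and y of short_tin in the frame of tray between -0.105 and 0.105 m and z of short_tin in the frame of tray below 0.015 m and angle between short_tin's own z axis and vertical below 0.12 rad), for 0.2 s.
At the end, for the whole second after the job is handed in: The short tin stands on the tray's floor (axis within 65 mm of the tray's middle in x and 105 mm in y, underside within 15 mm of the tray's underside), upright within 0.12 rad and at rest; all three front tall tins stand within 20 mm of where they started, upright within 0.12 rad and at rest (all of step 2 and linear speed of each of short_tin, tall_a, tall_b, tall_c below 0.03 m/s and distance of each of tall_a, tall_b, tall_c from where it was at the start of the episode below 0.02 m and angle between each of tall_a, tall_b, tall_c's own z axis and vertical below 0.12 rad); the robot touches nothing.
It fails at once if a tin is dropped (moving faster than 0.35 m/s with no finger on it) ((contact force between tall_a and the fingers below 0.3 N and linear speed of tall_a above 0.35 m/s) or (contact force between tall_b and the fingers below 0.3 N and linear speed of tall_b above 0.35 m/s) or (contact force between tall_c and the fingers below 0.3 N and linear speed of tall_c above 0.35 m/s) or (contact force between short_tin and the fingers below 0.3 N and linear speed of short_tin above 0.35 m/s)).
It fails at once if a tin is set down hard (over 60 N between the short tin and the tray, or a front tin and the rack) (contact force between short_tin and tray above 60 N or contact force between any of tall_a, tall_b, tall_c and rack above 60 N).
It fails at once if a tin is tipped over (more than 0.6 rad) (angle between any of tall_a, tall_b, tall_c, short_tin's own z axis and vertical above 0.6 rad).
It fails at once if the other rear stock or the tub is shifted by more than 30 mm or tipped (distance of any of rear_tin, thinner_can, filler_tub from where it was at the start of the episode above 0.03 m or angle between any of rear_tin, thinner_can, filler_tub's own z axis and vertical above 0.4 rad).
It also fails if it takes over 64 s, if anything falls off the work surface, if the arm or the gripper's body presses on something with over 40 N, if the wrist force passes 120 N, or if a joint passes its speed limit or range.

## Working session

There is one attempt and no reset: what is moved stays moved. The work goes in short steps, Python scripts to look and compute and a tool call to move; the robot and the scene stay as the last step left them, time stands still between calls to the robot, and variables do not carry over. Pictures are saved under pics/ and viewed, at most 10 in all, crops included, and the job is handed in when it is done.

Besides the shell and the picture viewer there is one more tool, called after "Request:" as name([rows], argument=value, ...), one row to a line, values as JSON. carry_out: Moves the arm, as the interface text tells. Its arguments: {"type":"object","properties":{"motion":{"type":"array"}},"required":["motion"]}

```bash
mkdir -p pics; ls; python3 - <<'E'
from bench import *
import cv2,numpy as np
s=read_state();print(s)
for n in("side","top"):
    g=get_image(n);cv2.imwrite(f"pics/{n}1.png",g["color"]);print(n,g["mtx"],g["position"],g["orientation"])
E
```

```text
pics
{'clock': 0.0, 'joints': array([-9.52391377e-01,  3.85560747e-01,  6.61989219e-03, -5.43115949e-04,
       -1.19400147e+00, -2.58601201e-01]), 'joint_vel': array([ 1.74958923e-03,  3.51279610e-04, -9.62018123e-04,  7.36543759e-04,
        4.97789351e-05,  1.13976171e-03]), 'joint_efforts': array([ 9.32547628e-04, -3.92290986e+01,  1.88400275e+01,  4.18626487e+00,
       -4.64339013e-03,  1.79837798e-06]), 'position': array([ 219.88751141, -584.44158796,  244.21015666]), 'ee_rot': array([-1.78834351e-01,  9.83878580e-01,  1.07864527e-03, -2.27058110e-04]), 'contact_force': array([ 0.18276784,  0.20375378, -0.05786323]), 'wrist_torque': array([-0.01107211, -0.04132533,  0.0234108 ]), 'grasp_force': 0.0, 'gripper_width': 85.19556717171865}
side [[438.91119172   0.         328.85576917]
 [  0.         438.91119172 196.04312739]
 [  0.           0.           1.        ]] [ 936.42710645 -577.48121415  924.30405766] [ 0.89903938  0.28137135 -0.10088376 -0.31997002]
top [[368.43254739   0.         317.84773504]
 [  0.         368.43254739 198.09372653]
 [  0.           0.           1.        ]] [458.86454702 -18.19413414 900.09500612] [ 0.70763587 -0.70364434  0.03145785 -0.05609396]
```

View pics/side1.png

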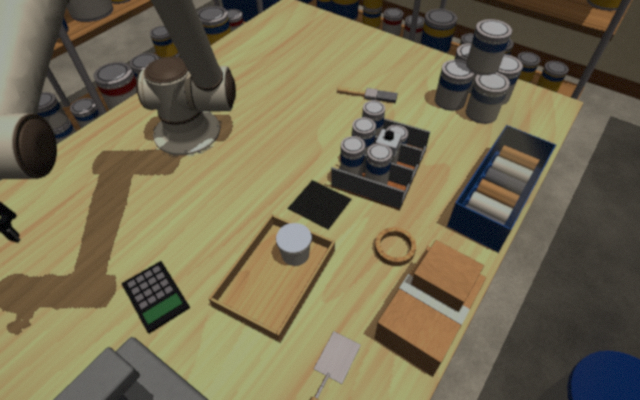

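View pics/top1.png

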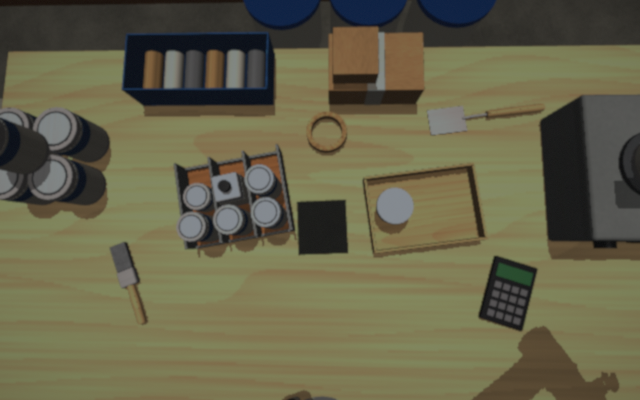

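```bash
python3 - <<'E'
import cv2
a=cv2.imread("pics/top1.png")[140:255,165:295];b=cv2.imread("pics/side1.png")[95:210,325:435]
for n,i in(("tc",a),("sc",b)):cv2.imwrite(f"pics/{n}.png",cv2.convertScaleAbs(cv2.resize(i,None,fx=5,fy=5,interpolation=cv2.INTER_CUBIC),alpha=1.5))
c=cv2.imread("pics/top1.png")[155:265,290:490];cv2.imwrite("pics/tr.png",cv2.convertScaleAbs(cv2.resize(c,None,fx=4,fy=4,interpolation=cv2.INTER_CUBIC),alpha=1.5))
E
```

```text
(no output)
```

View pics/tc.png

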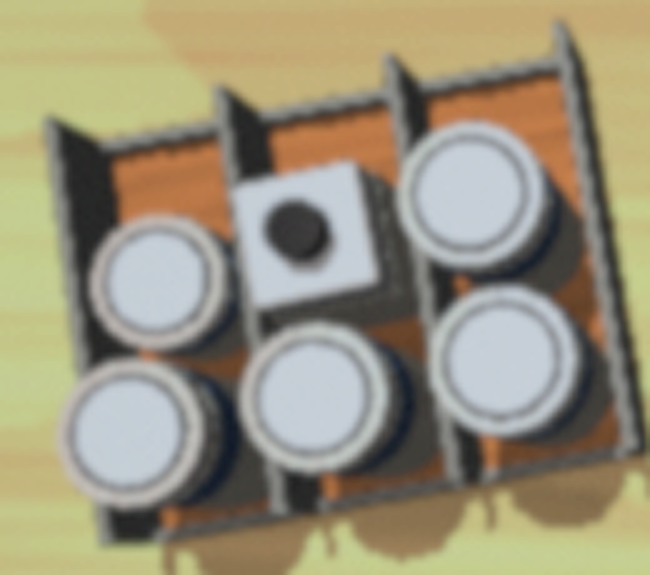

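View pics/sc.png

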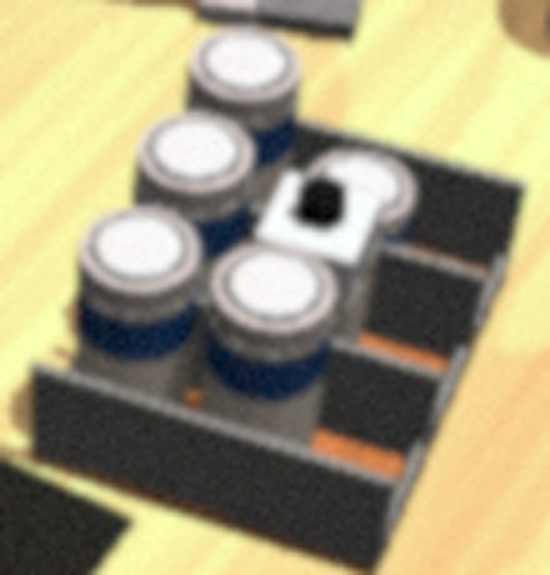

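View pics/tr.png

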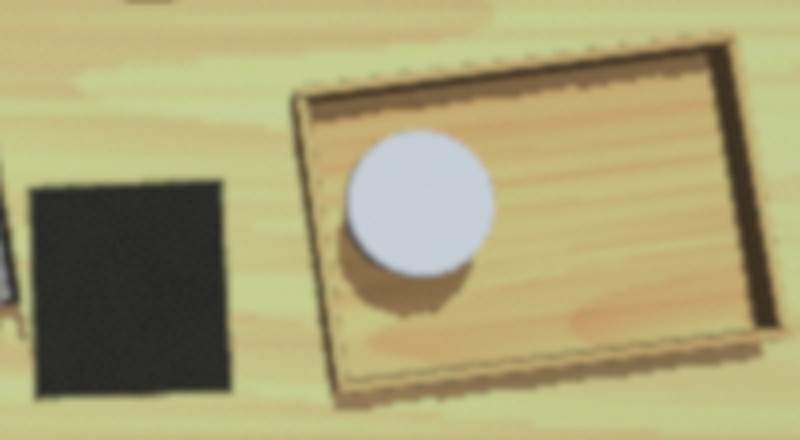

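```bash
cat > h.py <<'E'
import numpy as np, cv2
from scipy.spatial.transform import Rotation as R
from bench import *
def ray(g,p):
    d=R.from_quat(g["orientation"]).apply(np.linalg.solve(g["mtx"],[*p,1.]));return np.array(g["position"]),d
def onz(g,p,z):
    o,d=ray(g,p);return o+d*(z-o[2])/d[2]
def tri(*gp):
    A=0;b=0
    for g,p in gp:
        o,d=ray(g,p);d=d/np.linalg.norm(d);M=np.eye(3)-np.outer(d,d);A=A+M;b=b+M@o
    return np.linalg.solve(A,b)
E
python3 - <<'E'
from h import *
np.set_printoptions(precision=1,suppress=True)
t=get_image("top");s=get_image("side")
T=lambda u,v:((u+.5)/5-.5+165,(v+.5)/5-.5+140)
S=lambda u,v:((u+.5)/5-.5+325,(v+.5)/5-.5+95)
Y=lambda u,v:((u+.5)/4-.5+290,(v+.5)/4-.5+155)
for n,a,b in(("c",(132,433),(245,65)),("short",(160,283),(363,190)),("b",(316,398),(197,152)),("a",(507,361),(140,250)),("rear",(472,197),(274,288))):
    p=tri((t,T(*a)),(s,S(*b)));print(n,p,onz(t,T(*a),78 if n=="short" else 143),onz(s,S(*b),78 if n=="short" else 143))
for n,a in(("d1r",(50,120)),("d2r",(222,90)),("d3r",(390,57)),("d4r",(560,22))):print(n,onz(t,T(*a),78))
for a in((295,93),(733,38),(783,328),(335,395)):print("tray",onz(t,Y(*a),45))
for a in((28,188),(222,180),(231,390),(36,398)):print("mat",onz(t,Y(*a),3))
print("tub",onz(t,Y(421,203),81))
# tray floor height: floor corner views side: rim corners in side
for a in((277,218),(335,243),(279,334),(212,298)):print("trayS",onz(s,a,45))
E
```

```text
c [493.8 272.2 143.2] [493.4 271.8 143. ] [494.1 273.1 143. ]
short [566.2 289.5  75.3] [564.6 287.2  78. ] [568.3 288.3  78. ]
b [509.3 196.1 143.3] [508.3 195.2 143. ] [510.  197.6 143. ]
a [525.  116.6 143.7] [524.1 115.9 143. ] [525.3 118.2 143. ]
rear [594.1 133.4 142.1] [593.  132.4 143. ] [595.1 133.6 143. ]
d1r [640.3 342.4  78. ]
d2r [654.4 262.7  78. ]
d3r [669.9 185.2  78. ]
d4r [686.3 106.9  78. ]
tray [613.5 -94.4  45. ]
tray [ 646.4 -349.2   45. ]
tray [ 478.3 -369.9   45. ]
tray [ 438.4 -115.9   45. ]
mat [561.6  65.7   3. ]
mat [567.  -53.3   3. ]
mat [439.9 -58.5   3. ]
mat [434.1  58.9   3. ]
tub [ 545.1 -160.4   81. ]
trayS [ 460.5 -120.2   45. ]
trayS [620.5 -99.1  45. ]
trayS [ 651.  -348.4   45. ]
trayS [ 480.6 -368.7   45. ]
```

Request:
carry_out([
  [0,0,-0.09,-37,47,0,1],
  [0,0,-0.18,-74,94,0,1],
  [0,0,-0.27,-111,141,0,1],
  [0,0,-0.36,-148,188,0,1],
  [0,0,-0.45,-185,235,0,1],
])

```text
clock: 0.82
position: [310.7, -298.2, 245.4]
ee_rot: [-0.395, 0.919, -0.0, 0.0]
contact_force: [1.9, 0.6, 0.4]
gripper_width: 85.3
grasp_force: 0.0
```

```bash
cat >> h.py <<'E'
def plan(x,y,z,yaw):
    """total turn and shift (tool axes) from the measured pose; yaw = direction of tool y, deg"""
    s=read_state();M=R.from_quat(s["ee_rot"]);a=np.radians(yaw);Y=np.array([np.cos(a),np.sin(a),0]);Z=np.array([0,0,-1.])
    W=R.from_matrix(np.c_[np.cross(Y,Z),Y,Z])
    np.set_printoptions(precision=3,suppress=True)
    print("turn",(M.inv()*W).as_rotvec(),"shift",M.inv().apply(np.array([x,y,z])-s["position"]).round(1),"clock",s["clock"],"pos",np.array(s["position"]).round(1),"w",round(s["gripper_width"],1),"F",np.array(s["contact_force"]).round(1))
E
python3 -c "
from h import *
plan(494,272,250,191.2)"
```

```text
turn [-0.001 -0.    -0.954] shift [-540.   259.1   -4.7] clock 0.825 pos [ 310.7 -298.2  245.4] w 85.3 F [1.9 0.6 0.4]
```

Request:
carry_out([
  [0,0,-0.1,-54,26,0,1],
  [0,0,-0.2,-108,52,0,1],
  [0,0,-0.3,-162,78,0,1],
  [0,0,-0.4,-216,104,0,1],
  [0,0,-0.5,-270,130,0,1],
])

```text
clock: 1.45
position: [402.7, -12.7, 245.7]
ee_rot: [-0.611, 0.792, -0.0, 0.001]
contact_force: [0.8, 1.1, 1.0]
gripper_width: 85.4
grasp_force: 0.0
```

```bash
python3 -c "
from h import *
plan(494,272,250,191.2)"
```

```text
turn [-0.001  0.    -0.453] shift [-298.5  -16.    -4.1] clock 1.45 pos [402.7 -12.7 245.7] w 85.4 F [0.8 1.1 1. ]
```

Request:
carry_out([
  [0,0,-0.11,-62,-4,0,1],
  [0,0,-0.22,-124,-8,0,1],
  [0,0,-0.33,-186,-12,0,1],
  [0,0,-0.44,-248,-16,0,1],
  [0,0,-0.45,-290,-16,0,1],
])

```text
clock: 2.08
position: [493.3, 263.9, 244.8]
ee_rot: [0.771, -0.636, -0.0, 0.0]
contact_force: [0.8, -0.0, -0.2]
gripper_width: 85.5
grasp_force: 0.0
```

Request:
carry_out([
  [0,0,0,0,0,0,1],
  [0,0,0,0,0,0,1],
])

```text
clock: 2.33
position: [492.4, 260.9, 244.9]
ee_rot: [0.771, -0.637, -0.0, 0.001]
contact_force: [0.7, -0.0, 0.9]
gripper_width: 85.5
grasp_force: 0.0
```

```bash
python3 -c "
from h import *
plan(494,272,108,191.2)
g=get_image('wrist');np.set_printoptions(precision=1,suppress=True);print(g['mtx'],g['position'],g['orientation'])
cv2.imwrite('pics/w1.png',g['color'])
Rr=R.from_quat(g['orientation']).inv()
for n,p in (('c',[494,272,143]),('short',[566,289,76]),('b',[509,196,143])):
    c=g['mtx']@Rr.apply(np.array(p)-g['position']);print(n,c[:2]/c[2])
"
```

```text
turn [ 0.001 -0.001 -0.007] shift [-10.7  -3.8 136.9] clock 2.325 pos [492.4 260.9 244.9] w 85.5 F [ 0.7 -0.   0.9]
[[329.8   0.  321.8]
 [  0.  329.8 200.6]
 [  0.    0.    1. ]] [507.4 182.1 373.9] [-0.1  1.   0.2 -0. ]
c [316.2 219.6]
short [239.1 196.8]
b [315.  113.1]
```

View pics/w1.png

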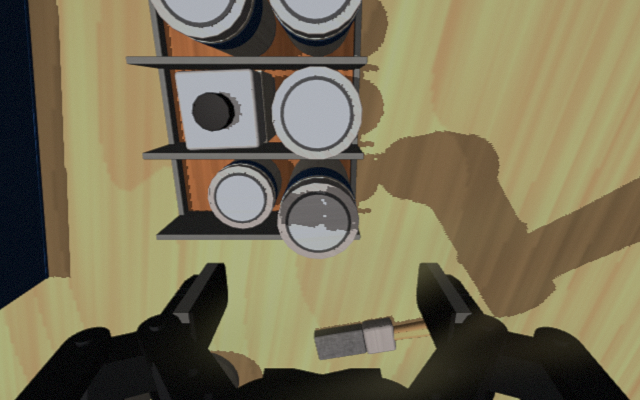

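Request:
carry_out([
  [0,0,-0.007,-10,-3,0,1],
  [0,0,-0.007,-10,-3,30,1],
  [0,0,-0.007,-10,-3,65,1],
  [0,0,-0.007,-10,-3,100,1],
  [0,0,-0.007,-10,-3,120,1],
])

```text
clock: 3.0
position: [493.4, 270.9, 123.8]
ee_rot: [0.773, -0.635, -0.0, 0.001]
contact_force: [-0.3, 0.1, -0.0]
gripper_width: 85.2
grasp_force: 0.0
```

Request:
carry_out([
  [0,0,0,0,0,10,1],
  [0,0,0,0,0,16,1],
  [0,0,0,0,0,16,1],
])

```text
clock: 3.38
position: [494.2, 271.9, 109.7]
ee_rot: [0.773, -0.635, 0.0, -0.0]
contact_force: [-0.1, 0.1, -0.4]
gripper_width: 84.9
grasp_force: 0.0
```

```bash
python3 -c "
from h import *
plan(493,271,108,191.2)"
```

```text
turn [-0.001  0.     0.   ] shift [0.6 1.3 1.7] clock 3.375 pos [494.2 271.9 109.7] w 84.9 F [-0.1  0.1 -0.4]
```

Close the gripper (opening ‑1 = shut).

Request:
carry_out([
  [0,0,0,0,1,0,0],
  [0,0,0,0,1,0,-0.5],
  [0,0,0,0,1,0,-1],
  [0,0,0,0,1,0,-1],
  [0,0,0,0,1,0,-1],
])

```text
clock: 4.0
position: [493.5, 272.0, 110.5]
ee_rot: [0.773, -0.634, 0.0, -0.001]
contact_force: [-0.3, 0.7, 5.6]
gripper_width: 61.0
grasp_force: 66.1
```

Request:
carry_out([
  [0,0,0,0,0,0,-1],
  [0,0,0,0,0,0,-1],
  [0,0,0,0,0,-4,-1],
  [0,0,0,0,0,-10,-1],
  [0,0,0,0,0,-15,-1],
])

```text
clock: 4.62
position: [492.5, 271.2, 123.9]
ee_rot: [0.773, -0.635, -0.0, 0.001]
contact_force: [1.2, -0.2, -5.6]
gripper_width: 60.8
grasp_force: 65.9
```

Request:
carry_out([
  [0,0,0,0,0,-25,-1],
  [0,0,0,0,0,-60,-1],
  [0,0,0,0,0,-95,-1],
  [0,0,0,0,0,-130,-1],
  [0,0,0,0,0,-148,-1],
])

```text
clock: 5.25
position: [493.2, 271.8, 274.5]
ee_rot: [0.773, -0.635, 0.0, -0.001]
contact_force: [0.3, -0.6, -5.4]
gripper_width: 61.3
grasp_force: 66.7
```

```bash
python3 -c "
from h import *
plan(497,3,272,191.2)"
```

```text
turn [-0.002  0.002  0.001] shift [264.4  48.6   1.9] clock 5.25 pos [493.2 271.8 274.5] w 61.3 F [ 0.3 -0.6 -5.4]
```

Request:
carry_out([
  [0,0,0,25,5,0,-1],
  [0,0,0,65,12,0,-1],
  [0,0,0,105,19,0,-1],
  [0,0,0,145,27,0,-1],
  [0,0,0,185,34,0,-1],
])

```text
clock: 5.88
position: [494.2, 81.1, 271.2]
ee_rot: [0.773, -0.635, -0.001, 0.001]
contact_force: [-0.1, -0.3, -4.9]
gripper_width: 61.0
grasp_force: 66.9
```

Request:
carry_out([
  [0,0,0,35,6,0,-1],
  [0,0,0,65,12,5,-1],
  [0,0,0,79,15,25,-1],
  [0,0,0,79,15,60,-1],
  [0,0,0,79,15,95,-1],
])

```text
clock: 6.5
position: [494.8, 1.7, 175.7]
ee_rot: [0.772, -0.635, -0.001, 0.001]
contact_force: [0.4, 0.3, -5.6]
gripper_width: 61.2
grasp_force: 66.9
```

```bash
python3 -c "
from h import *
plan(497,3,105,191.2)"
```

```text
turn [ 0.002  0.    -0.001] shift [-0.8 -2.5 70.7] clock 6.5 pos [494.8   1.7 175.7] w 61.2 F [ 0.4  0.3 -5.6]
```

Request:
carry_out([
  [0,0,0,0,0,25,-1],
  [0,0,0,0,0,50,-1],
  [0,0,0,0,0,60,-1],
  [0,0,0,0,0,65,-1],
  [0,0,0,0,0,67,-1],
])

```text
clock: 7.12
position: [496.6, 3.0, 110.8]
ee_rot: [0.773, -0.635, 0.0, -0.0]
contact_force: [-0.3, -0.2, -4.9]
gripper_width: 61.1
grasp_force: 66.9
```

Request:
carry_out([
  [0,0,0,0,0,1,-1],
  [0,0,0,0,0,2,-1],
  [0,0,0,0,0,3,-1],
  [0,0,0,0,0,3,-1],
])

```text
clock: 7.62
position: [496.3, 3.1, 107.4]
ee_rot: [0.773, -0.635, 0.0, -0.0]
contact_force: [0.1, 0.0, -5.0]
gripper_width: 60.9
grasp_force: 66.9
```

Request:
carry_out([
  [0,0,0,0,0,1,-1],
  [0,0,0,0,0,2,-1],
  [0,0,0,0,0,2,-1],
])

```text
clock: 8.0
position: [496.3, 3.1, 105.5]
ee_rot: [0.773, -0.634, 0.0, 0.0]
contact_force: [-0.7, -0.4, -2.9]
gripper_width: 61.2
grasp_force: 67.5
```

Touching; one more millimetre, then open.

Request:
carry_out([
  [0,0,0,0,0,1,-1],
  [0,0,0,0,0,1,-1],
  [0,0,0,0,0,1,-0.5],
  [0,0,0,0,0,1,0],
  [0,0,0,0,0,1,0.5],
])

```text
clock: 8.62
position: [497.2, 3.3, 105.0]
ee_rot: [0.773, -0.634, 0.001, -0.001]
contact_force: [0.2, -0.8, -0.2]
gripper_width: 63.7
grasp_force: 0.0
```

Request:
carry_out([
  [0,0,0,0,0,1,1],
  [0,0,0,0,0,1,1],
  [0,0,0,0,0,1,1],
  [0,0,0,0,0,-20,1],
  [0,0,0,0,0,-60,1],
])

```text
clock: 9.25
position: [495.2, 2.8, 163.5]
ee_rot: [0.773, -0.635, -0.001, 0.002]
contact_force: [1.1, -1.1, -0.4]
gripper_width: 85.2
grasp_force: 0.0
```

```bash
python3 -c "
from h import *
plan(565.5,288.5,230,191.2)"
```

```text
turn [ 0.004 -0.     0.   ] shift [-266.6 -124.2  -67.1] clock 9.25 pos [495.2   2.8 163.5] w 85.2 F [ 1.1 -1.1 -0.4]
```

Request:
carry_out([
  [0,0,0,0,0,-50,1],
  [0,0,0,-50,-23,-67,1],
  [0,0,0,-105,-49,-67,1],
  [0,0,0,-160,-75,-67,1],
  [0,0,0,-215,-100,-67,1],
])

```text
clock: 9.88
position: [552.8, 235.3, 231.5]
ee_rot: [0.773, -0.635, 0.0, -0.0]
contact_force: [1.1, 0.2, 0.2]
gripper_width: 85.2
grasp_force: 0.0
```

Request:
carry_out([
  [0,0,0,-35,-17,0,1],
  [0,0,0,-51,-24,0,1],
  [0,0,0,-51,-24,0,1],
  [0,0,0,-51,-24,0,1],
])

```text
clock: 10.38
position: [565.8, 286.9, 231.4]
ee_rot: [0.773, -0.635, -0.0, 0.0]
contact_force: [-0.2, -0.4, 0.5]
gripper_width: 85.5
grasp_force: 0.0
```

```bash
python3 -c "
from h import *
plan(565.5,288.5,50,191.2)
g=get_image('wrist')
cv2.imwrite('pics/w2.png',g['color'])
Rr=R.from_quat(g['orientation']).inv()
for n,p in (('short',[565.5,288.5,78]),('b',[508.5,195.5,143])):
    c=g['mtx']@Rr.apply(np.array(p)-g['position']);print(n,c[:2]/c[2])
"
```

```text
turn [ 0.001 -0.    -0.   ] shift [ -1.6  -0.1 181.4] clock 10.375 pos [565.8 286.9 231.4] w 85.5 F [-0.2 -0.4  0.5]
short [321.28 188.93]
b [439.032  95.075]
```

View pics/w2.png

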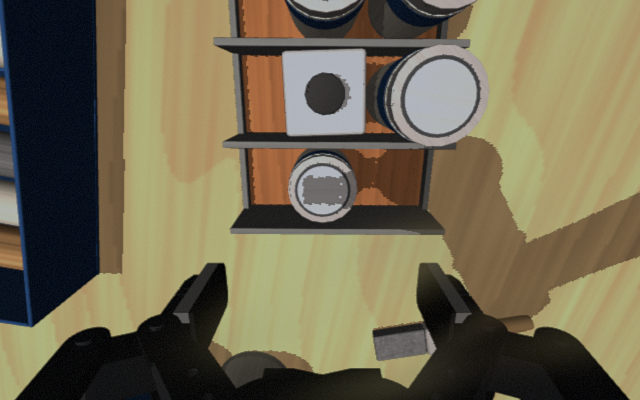

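Request:
carry_out([
  [0,0,0,-1,1,40,1],
  [0,0,0,-1,1,80,1],
  [0,0,0,-1,1,110,1],
  [0,0,0,-1,1,125,1],
  [0,0,0,-1,1,135,1],
])

```text
clock: 11.05
position: [565.3, 288.4, 96.5]
ee_rot: [0.773, -0.635, 0.0, -0.0]
contact_force: [0.2, 0.4, 0.0]
gripper_width: 85.4
grasp_force: 0.0
```

Request:
carry_out([
  [0,0,0,0,0,10,1],
  [0,0,0,0,0,20,1],
  [0,0,0,0,0,30,1],
  [0,0,0,0,0,40,1],
  [0,0,0,0,0,42,1],
])

```text
clock: 11.68
position: [564.5, 288.6, 53.3]
ee_rot: [0.773, -0.635, -0.0, 0.001]
contact_force: [0.8, -0.2, 0.4]
gripper_width: 85.3
grasp_force: 0.0
```

```bash
python3 -c "
from h import *
plan(564.3,288.5,54,191.2)"
```

```text
turn [ 0.002 -0.001  0.   ] shift [ 0.1  0.2 -0.7] clock 11.675 pos [564.5 288.6  53.3] w 85.3 F [ 0.8 -0.2  0.4]
```

Request:
carry_out([
  [0,0,0,0,0,0,0],
  [0,0,0,0,0,0,-0.5],
  [0,0,0,0,0,0,-1],
  [0,0,0,0,0,0,-1],
  [0,0,0,0,0,0,-1],
])

```text
clock: 12.3
position: [565.2, 289.2, 54.9]
ee_rot: [0.773, -0.634, 0.0, -0.001]
contact_force: [-0.5, 0.2, 4.0]
gripper_width: 60.8
grasp_force: 66.2
```

Request:
carry_out([
  [0,0,0,0,0,0,-1],
  [0,0,0,0,0,0,-1],
  [0,0,0,0,0,-4,-1],
  [0,0,0,0,0,-10,-1],
  [0,0,0,0,0,-20,-1],
])

```text
clock: 12.92
position: [564.3, 288.2, 73.6]
ee_rot: [0.773, -0.635, -0.0, 0.001]
contact_force: [0.1, -0.2, -3.3]
gripper_width: 60.7
grasp_force: 65.8
```

Request:
carry_out([
  [0,0,0,0,0,-30,-1],
  [0,0,0,0,0,-70,-1],
  [0,0,0,0,0,-110,-1],
  [0,0,0,0,0,-150,-1],
  [0,0,0,0,0,-168,-1],
])

```text
clock: 13.55
position: [565.6, 289.2, 245.9]
ee_rot: [0.773, -0.635, 0.001, -0.002]
contact_force: [-0.9, -0.8, -4.2]
gripper_width: 60.5
grasp_force: 66.0
```

```bash
python3 -c "
from h import *
plan(554,-289,240,187.5)"
```

```text
turn [-0.004  0.002  0.065] shift [564.9 124.    4.2] clock 13.55 pos [565.6 289.2 245.9] w 60.5 F [-0.9 -0.8 -4.2]
```

Request:
carry_out([
  [0,0,0.01,30,7,0,-1],
  [0,0,0.025,75,16,0,-1],
  [0,0,0.04,123,27,0,-1],
  [0,0,0.05,171,38,0,-1],
  [0,0,0.06,219,48,0,-1],
])

```text
clock: 14.18
position: [559.8, 63.1, 242.7]
ee_rot: [0.753, -0.658, -0.0, -0.0]
contact_force: [0.9, 0.1, -3.5]
gripper_width: 60.4
grasp_force: 66.1
```

```bash
python3 -c "
from h import *
plan(554,-289,240,187.5)"
```

```text
turn [-0.     0.     0.005] shift [348.1  53.4   2.6] clock 14.175 pos [559.8  63.1 242.7] w 60.4 F [ 0.9  0.1 -3.5]
```

Request:
carry_out([
  [0,0,0,45,7,0,-1],
  [0,0,0,90,14,0,-1],
  [0,0,0,138,21,0,-1],
  [0,0,0,186,28,0,-1],
  [0,0,0,234,35,0,-1],
])

```text
clock: 14.8
position: [557.0, -173.3, 242.7]
ee_rot: [0.753, -0.657, -0.0, -0.0]
contact_force: [0.1, 0.6, -2.9]
gripper_width: 60.5
grasp_force: 66.1
```

Request:
carry_out([
  [0,0,0,45,7,0,-1],
  [0,0,0,85,13,0,-1],
  [0,0,0,110,17,0,-1],
  [0,0,0,112,18,0,-1],
  [0,0,0,112,18,0,-1],
])

```text
clock: 15.42
position: [554.5, -285.0, 242.2]
ee_rot: [0.753, -0.658, -0.0, -0.0]
contact_force: [-0.3, 0.2, -3.2]
gripper_width: 61.1
grasp_force: 66.1
```

```bash
python3 -c "
from h import *
plan(554,-289,53,187.5)
g=get_image('wrist');cv2.imwrite('pics/w3.png',g['color'])
Rr=R.from_quat(g['orientation']).inv()
for n,p in (('free',[554,-289,6]),('tub',[545,-160,81])):
    c=g['mtx']@Rr.apply(np.array(p)-g['position']);print(n,c[:2]/c[2])"
```

```text
turn [0.    0.001 0.005] shift [  4.1   1.  189.2] clock 15.425 pos [ 554.5 -285.   242.2] w 61.1 F [-0.3  0.2 -3.2]
free [322.251 163.477]
tub [314.024 301.813]
```

View pics/w3.png

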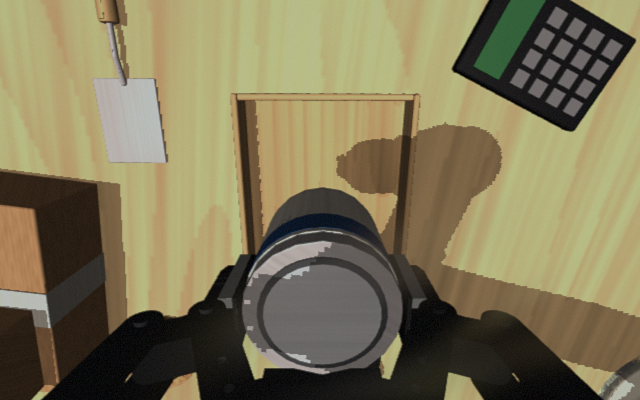

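Request:
carry_out([
  [0,0,0,4,1,40,-1],
  [0,0,0,4,1,90,-1],
  [0,0,0,4,1,140,-1],
  [0,0,0,4,1,165,-1],
  [0,0,0,4,1,178,-1],
])

```text
clock: 16.1
position: [554.2, -288.2, 63.0]
ee_rot: [0.754, -0.657, -0.001, 0.001]
contact_force: [-0.2, 0.1, -2.7]
gripper_width: 60.6
grasp_force: 66.2
```

Request:
carry_out([
  [0,0,0,0,0,2,-1],
  [0,0,0,0,0,4,-1],
  [0,0,0,0,0,5,-1],
  [0,0,0,0,0,6,-1],
  [0,0,0,0,0,7,-1],
])

```text
clock: 16.73
position: [554.6, -289.5, 57.7]
ee_rot: [0.753, -0.657, 0.0, -0.0]
contact_force: [0.7, -0.3, -3.7]
gripper_width: 60.7
grasp_force: 66.2
```

Request:
carry_out([
  [0,0,0,0,0,1,-1],
  [0,0,0,0,0,2,-1],
  [0,0,0,0,0,2,-1],
])

```text
clock: 17.1
position: [554.4, -289.3, 55.2]
ee_rot: [0.754, -0.657, -0.0, 0.0]
contact_force: [0.5, -0.4, -2.7]
gripper_width: 60.8
grasp_force: 66.2
```

Request:
carry_out([
  [0,0,0,0,0,1,-1],
  [0,0,0,0,0,2,-1],
  [0,0,0,0,0,2,-1],
])

```text
clock: 17.48
position: [554.4, -289.3, 53.2]
ee_rot: [0.754, -0.657, -0.0, 0.0]
contact_force: [0.5, -1.6, -3.7]
gripper_width: 60.3
grasp_force: 66.2
```

Request:
carry_out([
  [0,0,0,0,0,1,-1],
  [0,0,0,0,0,1,-1],
  [0,0,0,0,0,1,-1],
])

```text
clock: 17.85
position: [554.5, -289.4, 53.0]
ee_rot: [0.754, -0.657, 0.0, -0.0]
contact_force: [-2.2, 1.5, 2.0]
gripper_width: 60.6
grasp_force: 66.7
```

Contact (force from ‑3.7 to +2 N). Release and rise.

Request:
carry_out([
  [0,0,0,0,0,0,-0.6],
  [0,0,0,0,0,0,-0.2],
  [0,0,0,0,0,0,0.2],
  [0,0,0,0,0,0,0.6],
  [0,0,0,0,0,0,1],
])

```text
clock: 18.48
position: [554.9, -289.5, 52.1]
ee_rot: [0.754, -0.657, 0.0, -0.0]
contact_force: [-0.1, 0.3, 0.2]
gripper_width: 83.5
grasp_force: 0.0
```

Request:
carry_out([
  [0,0,0,0,0,0,1],
  [0,0,0,0,0,0,1],
  [0,0,0,0,0,-20,1],
  [0,0,0,0,0,-70,1],
  [0,0,0,0,0,-130,1],
])

```text
clock: 19.1
position: [553.8, -289.1, 182.4]
ee_rot: [0.754, -0.657, -0.001, 0.001]
contact_force: [1.1, -0.9, 0.2]
gripper_width: 85.3
grasp_force: 0.0
```

```bash
python3 -c "
from h import *
plan(497,3,210,191.2)"
```

```text
turn [ 0.003  0.001 -0.06 ] shift [-297.2   16.7  -27.2] clock 19.1 pos [ 553.8 -289.1  182.4] w 85.3 F [ 1.1 -0.9  0.2]
```

Request:
carry_out([
  [0,0,-0.01,-50,3,-15,1],
  [0,0,-0.02,-110,6,-28,1],
  [0,0,-0.04,-170,9,-28,1],
  [0,0,-0.06,-230,13,-28,1],
  [0,0,-0.06,-285,16,-28,1],
])

```text
clock: 19.73
position: [499.4, -7.3, 210.6]
ee_rot: [0.773, -0.634, 0.0, -0.0]
contact_force: [1.4, 0.7, 0.5]
gripper_width: 85.7
grasp_force: 0.0
```

Request:
carry_out([
  [0,0,0,-12,1,0,1],
  [0,0,0,-12,1,0,1],
  [0,0,0,-12,1,0,1],
])

```text
clock: 20.1
position: [496.9, 1.6, 210.2]
ee_rot: [0.772, -0.635, 0.0, 0.0]
contact_force: [0.5, 0.1, 0.7]
gripper_width: 85.7
grasp_force: 0.0
```

```bash
python3 -c "
from h import *
plan(497,3,105.5,191.2)
g=get_image('wrist');cv2.imwrite('pics/w4.png',g['color'])
t=get_image('top');cv2.imwrite('pics/t4.png',t['color'])
Rr=R.from_quat(g['orientation']).inv()
c=g['mtx']@Rr.apply(np.array([497,3,138])-g['position']);print(c[:2]/c[2])"
```

```text
turn [ 0.    -0.    -0.001] shift [ -1.4  -0.4 104.7] clock 20.1 pos [496.9   1.6 210.2] w 85.7 F [0.5 0.1 0.7]
[320.596 223.029]
```

View pics/w4.png

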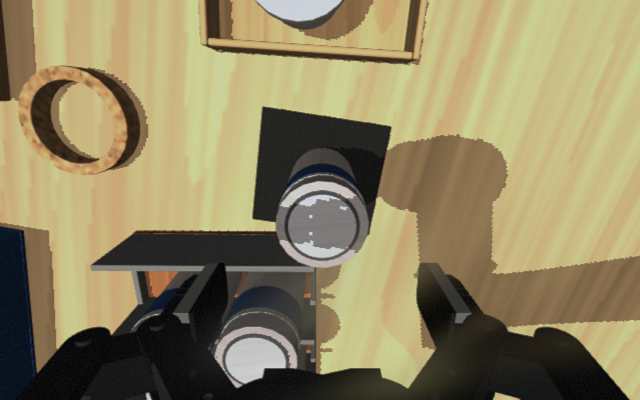

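Request:
carry_out([
  [0,0,0,-1,0,30,1],
  [0,0,0,-1,0,65,1],
  [0,0,0,-1,0,90,1],
  [0,0,0,-1,0,104,1],
  [0,0,0,-1,0,104,1],
])

```text
clock: 20.82
position: [496.2, 2.7, 105.6]
ee_rot: [0.773, -0.635, -0.0, 0.001]
contact_force: [0.3, -0.4, 0.7]
gripper_width: 85.6
grasp_force: 0.0
```

Request:
carry_out([
  [0,0,0,0,0,0,0],
  [0,0,0,0,0,0,-0.5],
  [0,0,0,0,0,0,-1],
  [0,0,0,0,0,0,-1],
  [0,0,0,0,0,0,-1],
])

```text
clock: 21.45
position: [497.2, 3.5, 107.7]
ee_rot: [0.773, -0.634, 0.001, -0.001]
contact_force: [-2.7, -0.4, 5.7]
gripper_width: 60.8
grasp_force: 65.2
```

Request:
carry_out([
  [0,0,0,0,0,0,-1],
  [0,0,0,0,0,0,-1],
  [0,0,0,0,0,-5,-1],
  [0,0,0,0,0,-25,-1],
  [0,0,0,0,0,-60,-1],
])

```text
clock: 22.08
position: [494.4, 3.2, 164.8]
ee_rot: [0.773, -0.635, -0.002, 0.002]
contact_force: [-0.3, 0.4, -5.2]
gripper_width: 61.2
grasp_force: 66.6
```

Request:
carry_out([
  [0,0,0,0,0,-35,-1],
  [0,0,0,0,0,-75,-1],
  [0,0,0,0,0,-105,-1],
  [0,0,0,0,0,-110,-1],
])

```text
clock: 22.58
position: [496.7, 3.8, 277.4]
ee_rot: [0.773, -0.635, 0.001, -0.002]
contact_force: [0.4, -0.1, -5.4]
gripper_width: 60.7
grasp_force: 66.7
```

```bash
python3 -c "
from h import *
plan(493.6,271.7,272,191.2)"
```

```text
turn [-0.003  0.001  0.   ] shift [-263.4  -49.1    5.9] clock 22.575 pos [496.7   3.8 277.4] w 60.7 F [ 0.4 -0.1 -5.4]
```

Request:
carry_out([
  [0,0,0,-25,-5,0,-1],
  [0,0,0,-65,-12,0,-1],
  [0,0,0,-105,-20,0,-1],
  [0,0,0,-145,-27,0,-1],
  [0,0,0,-185,-35,0,-1],
])

```text
clock: 23.2
position: [493.3, 192.6, 273.6]
ee_rot: [0.773, -0.635, -0.001, 0.002]
contact_force: [0.4, 1.0, -5.0]
gripper_width: 60.8
grasp_force: 66.7
```

Request:
carry_out([
  [0,0,0,-35,-6,0,-1],
  [0,0,0,-65,-11,0,-1],
  [0,0,0,-78,-14,0,-1],
  [0,0,0,-78,-14,0,-1],
  [0,0,0,-78,-14,0,-1],
])

```text
clock: 23.82
position: [492.9, 269.9, 275.6]
ee_rot: [0.773, -0.635, -0.0, 0.001]
contact_force: [-0.7, -0.8, -5.1]
gripper_width: 60.8
grasp_force: 66.6
```

```bash
python3 -c "
from h import *
plan(493.5,271.7,110,191.2)"
```

```text
turn [ 0.002 -0.001 -0.   ] shift [ -1.8  -1.2 165.6] clock 23.825 pos [492.9 269.9 275.6] w 60.8 F [-0.7 -0.8 -5.1]
```

Request:
carry_out([
  [0,0,0,-1.5,-1,30,-1],
  [0,0,0,-1.5,-1,60,-1],
  [0,0,0,-1.5,-1,90,-1],
  [0,0,0,-1.5,-1,110,-1],
  [0,0,0,-1.5,-1,125,-1],
])

```text
clock: 24.45
position: [494.0, 271.4, 150.6]
ee_rot: [0.772, -0.635, -0.0, 0.0]
contact_force: [0.4, 0.1, -4.5]
gripper_width: 60.7
grasp_force: 66.8
```

Request:
carry_out([
  [0,0,0,0,0,12,-1],
  [0,0,0,0,0,22,-1],
  [0,0,0,0,0,29,-1],
  [0,0,0,0,0,33,-1],
  [0,0,0,0,0,35,-1],
])

```text
clock: 25.08
position: [494.1, 272.7, 116.3]
ee_rot: [0.773, -0.634, 0.0, -0.0]
contact_force: [0.4, 1.2, -5.1]
gripper_width: 60.7
grasp_force: 66.8
```

Request:
carry_out([
  [0,0,0,0,0,1,-1],
  [0,0,0,0,0,2,-1],
  [0,0,0,0,0,2,-1],
])

```text
clock: 25.45
position: [494.0, 272.6, 114.4]
ee_rot: [0.773, -0.635, 0.0, -0.0]
contact_force: [0.7, 0.4, -4.6]
gripper_width: 60.7
grasp_force: 66.8
```

Request:
carry_out([
  [0,0,0,0,0,1,-1],
  [0,0,0,0,0,2,-1],
  [0,0,0,0,0,2,-1],
])

```text
clock: 25.82
position: [494.0, 272.6, 112.8]
ee_rot: [0.773, -0.634, 0.0, -0.0]
contact_force: [-0.9, 0.0, -1.2]
gripper_width: 60.5
grasp_force: 67.0
```

Request:
carry_out([
  [0,0,0,0,0,1,-1],
  [0,0,0,0,0,1.5,-1],
  [0,0,0,0,0,1.5,-1],
])

```text
clock: 26.2
position: [494.0, 272.7, 112.7]
ee_rot: [0.773, -0.634, 0.0, -0.0]
contact_force: [-4.6, -0.6, 8.8]
gripper_width: 60.9
grasp_force: 67.6
```

On the floor. Release and rise.

Request:
carry_out([
  [0,0,0,0,0,-0.5,-0.6],
  [0,0,0,0,0,-0.5,-0.2],
  [0,0,0,0,0,-0.5,0.2],
  [0,0,0,0,0,-0.5,0.6],
  [0,0,0,0,0,-0.5,1],
])

```text
clock: 26.82
position: [494.5, 273.0, 111.5]
ee_rot: [0.773, -0.634, 0.0, -0.001]
contact_force: [0.0, 0.2, -0.5]
gripper_width: 83.7
grasp_force: 0.0
```

Request:
carry_out([
  [0,0,0,0,0,0,1],
  [0,0,0,0,0,0,1],
  [0,0,0,0,0,-20,1],
  [0,0,0,0,0,-70,1],
  [0,0,0,0,0,-130,1],
])

```text
clock: 27.45
position: [493.5, 272.1, 241.6]
ee_rot: [0.773, -0.635, -0.0, 0.002]
contact_force: [1.1, 1.6, 0.0]
gripper_width: 85.0
grasp_force: 0.0
```

Request:
carry_out([
  [0,0,0,30,30,0,1],
  [0,0,0,80,60,0,1],
  [0,0,0,130,60,0,1],
  [0,0,0,130,60,0,1],
  [0,0,0,130,60,0,1],
])

```text
clock: 28.08
position: [460.7, 133.5, 241.4]
ee_rot: [0.773, -0.635, 0.0, -0.0]
contact_force: [0.4, -0.2, -1.4]
gripper_width: 85.2
grasp_force: 0.0
```

```bash
python3 -c "
from h import *
plan(493.5,271.7,110,191.2)
t=get_image('side')['color'];cv2.imwrite('pics/e.png',cv2.convertScaleAbs(cv2.resize(t[90:350,200:440],None,fx=2.2,fy=2.2,interpolation=cv2.INTER_CUBIC),alpha=1.4))"
```

```text
turn [-0.001  0.     0.   ] shift [-129.1  -59.   131.5] clock 28.075 pos [460.7 133.5 241.4] w 85.2 F [ 0.4 -0.2 -1.4]
```

View pics/e.png

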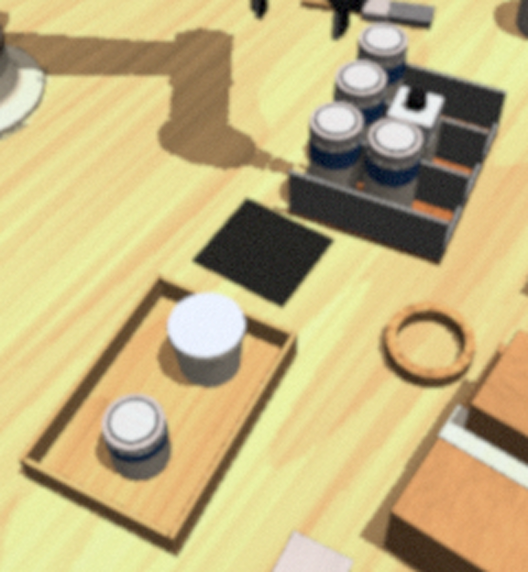

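The short tin stands upright in the tray at about (137,435). All three front tins, (383,45), (361,80) and (338,125), are back in the rack, and the gripper is clear.

```bash
python3 -c "
from bench import *
print(job_done())"
```

```text
the job is handed in; nothing more can be done
None
```

The short tin is upright on the tray floor and the tall tin is back in its place. In the last picture the rest of the stock and the tub look undisturbed. I handed the job in at about 28 s of the 64 s, and no verdict came back.

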